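Snap the cover cap onto the desk lamp's bolt stud

TASK

Lever the lid of the metal parts box open with the blade of the letter opener (not with the fingers), swing it wide open so that it stays, lay the opener flat on the desk, and take the round black cap out of the box. Push the cap straight down onto the steel stud on the lamp foot until it clicks, then do not let up: finish with the gripper still on the cap, fully home and square on its washer, pressing it down firmly (about 10 to 20 N). Leave the other desk things where they are.

Things in the scene. Friction and masses are not known exactly. Their poses are not given: they have to be found in the camera images.
- parts_box: Open-topped aluminium box under a hinged lid, 140 (x) x 130 (y) x 48 mm high, walls 5 mm, floor 4 mm; it does not move. Origin: centre of its underside; the front wall (own -x side) faces the robot, the hinge runs along its far (+x) top edge. The front wall's top has a prying notch 44 mm wide and 12 mm deep (z 36 to 48 mm), the only way under the closed lid.
- notch (a point): Centre of the prying notch at the outer face of the box's front wall, 42 mm above the desk; the blade goes in level along the box's own +x.
- lid (a joint): Angle of the box lid in rad: 0 shut, 1.9 fully open (leaning back beyond upright). Flat aluminium plate 140 x 130 x 4 mm, 0.07 kg, flush with the box's outside, underside at 48.5 mm when shut. It turns up about the box's far top edge, moves stiffly (about 0.07 N m of friction) and stays where it is left.
- lid_hinge (a point): Middle of the lid's hinge line (box's own x +70 mm, 48.5 mm above the desk), which runs along the box's y.
- opener: Letter opener lying on the desk, 70 g. Wooden handle 80 mm long (own x -40 to +40), 20 mm wide, 12 mm high; flat steel blade 3 mm thick, 16 mm wide, along own +x from 40 to 120 mm and narrowed to 10 mm wide from 120 to 130 mm, its middle plane 6 mm above the handle's underside. Origin: centre of the handle's underside, z up.
- opener_tip (a point): Tip of the opener's blade (own x +130 mm, 6 mm above the handle's underside).
- cap: Round black plastic snap cap, 39 mm diameter, 30 mm high, closed flat top, open below; it stands open side down on the floor of the parts box near the middle (hidden until the lid is open). About 35 g. Origin: centre of its lower rim, z up. The mouth is 26 mm wide with an inner lip 4 mm high; above it the inside is 33 mm wide and 25 mm deep from the rim.
- lamp_foot: Red painted lamp foot plate 150 (x) x 120 (y) x 18 mm on the desk, fixed. Origin: centre of its underside. The stud stands 30 mm towards own -x from the centre; a wooden post stump 45 x 45 mm, rising to 48 mm above the desk, is centred 50 mm towards own +x.
- seat: Black washer 48 mm in diameter, 4 mm thick, round the foot of the stud. Origin: centre of its top face, 22 mm above the desk, on the stud's axis. The cap is home when its origin is at this point. Pushing the cap past the stud's sprung balls takes roughly 7 to 15 N; then it clicks, the resistance drops and the cap is even drawn down (up to 9 N), and the rim lands on the washer a few mm lower.
- stud_top (a point): Top centre of the upright steel stud on the lamp foot. The stud is 22 mm in diameter, rises 22 mm above the washer and is bevelled over its top 5 mm. Four sprung balls stick out 4 mm from its side, centred 9 mm above the washer; the cap's lip meets them when its rim is about 15 mm above the washer.
- calculator: Bystander: black desk calculator, 150 x 80 x 16 mm. Origin: centre of the underside.
- notebook: Bystander: small spiral notebook, 150 x 105 x 13 mm. Origin: centre of the underside.
- stapler: Bystander: stapler 120 x 34 x 47 mm. Origin: centre of the underside.
- pencil: Bystander: pencil 160 mm long, 8 mm thick. Origin: underside of its middle.
Mind the look-alikes: they are no part of the job. There is more than one size of the opener; the job needs the smallest.

How it is judged:
On the way, in this order (a step that is already met when the one before it is completed fails the run):
1. the lid is levered up by the opener's blade (value of joint lid above 0.25 rad and contact force between opener and lid above 0.1 N), for 0.1 s.
2. the lid stands wide open (value of joint lid above 1.3 rad), for 0.1 s.
3. the cap is lifted out of the box (height (world z) of cap above 0.055 m), for 0.1 s.
4. the cap is pressed past the click, home on its washer (z of cap in the frame of seat below 0.0025 m and horizontal distance between cap and seat below 0.0035 m and angle between cap's own z axis and vertical below 0.12 rad), for 0.1 s.
At the end, for the whole second after the job is handed in: Through the last second the cap is home on the stud (rim within 2.5 mm of the washer, within 3.5 mm of the stud's axis, tilted under 0.12 rad), the fingers are on it and it is pressed on the washer with more than 5 N; the lid stands open beyond 1.2 rad and the opener lies flat on the desk, let go (all of step 4 and z of cap in the frame of seat above -0.003 m and contact force between cap and seat above 5 N and contact force between the fingers and cap above 4 N and value of joint lid above 1.2 rad and height (world z) of opener below 0.006 m and angle between opener's own z axis and vertical below 0.15 rad and contact force between the fingers and opener below 0.1 N); the arm keeps its last pose, push and grip.
It fails at once if the fingers touch the lid before the blade has raised it (value of joint lid below 0.2 rad and contact force between the fingers and lid above 0.5 N).
It fails at once if a bystander is shoved more than 30 mm (distance of any of calculator, notebook, stapler, pencil from where it was at the start of the episode above 0.03 m).
It fails at once if the cap is pressed down with more than 60 N (contact force between cap and seat above 60 N).
It also fails if it takes over 72 s, if anything falls off the work surface, if the arm or the gripper's body presses on something with over 40 N, if the wrist force passes 120 N, or if a joint passes its speed limit or range.

ROBOT

A 7-joint arm with a two-finger parallel gripper is mounted at the origin on the work surface. World frame = base frame: x ahead of the robot, y to its left, z up, the work surface at z = 0. Lengths are in m, angles in rad, forces in N, time in s.
With the tool pointing down it reaches from about 0.4 to 0.9 m from the base axis. Payload 5.5 kg.
Tool frame: the origin (TCP) lies at the very end of the fingers, on their centre line; the grasp point (between the pads) lies 19 mm behind it; z points along the fingers, y is the line along which they close (so a half turn about z gives the same grasp; the last joint's range is limited). The gripper opens to 85 mm and grips with 20 to 120 N. Pads are 22 mm wide; open, the fingers measure 114 mm over their backs; the gripper's body (76 mm by 85 mm) begins 54 mm behind the grasp point. The pads swing forward as they close: fully open they stand 13 mm farther back than shut.
Start: joints at [-0.921, 0.501, -0.427, 1.55, 0.221, 1.138, -0.21], TCP at [0.245, 0.602, 0.197] pointing down, gripper open.
Joint ranges: [-2.88, 2.88], [-0.31, 2.03], [-1.54, 1.56], [0.2, 2.42], [-1.41, 4.55], [0.19, 2.02], [-2.57, 2.57]. Speed limits (rad/s): [2.57, 2.57, 3.14, 3.14, 3.14, 3.14, 3.14].

INTERFACE

Orientations are given as a unit quaternion [x, y, z, w].
In Python, from workcell import bot gives the robot as it stands.
- The arm moves only by the shell command python3 -m pendant 'ROWS' [OPENING]. ROWS is JSON, a list of rows, each an object with "offset": the shift along the tool's x, y, z normalised to -1 to 1, where 1 is 150 mm, a list of three; "twist": the turn, a rotation vector about the tool's x, y, z normalised to -1 to 1, where 1 is pi/2 rad, a list of three. A call has 1 to 10 rows; each row shifts and turns the commanded pose from where the row before left it, along the tool's axes as they then stand; what a row does not reach is not made up. A row lasts 1/8 s, in which the tool goes at most 62.5 mm and 10.7 degrees, less where a joint would pass 70% of its speed; a pose out of reach is approached as far as the arm can. A call with a number of a shift or a turn outside -1 to 1 is refused whole. A call with a gripper value outside its range is refused whole. OPENING is the finger opening in mm, from 0 to 85.4, set as the call begins (- or left out, the last holds). The fingers move at their own pace and stop on an object; the grip force is fixed at half the most. Time passes only in rows, so rows that do not move let the fingers close. It gives the time, the measured TCP pose, the force, the opening and the grip force at its end, in the units of the state.
- bot.observe(): the state, without advancing time (a new reading comes with each control period).
- bot.read_camera(name): name is "scene" or "top"; returns a dict with "pixels" (420x560x3 uint8, red, green, blue), "vfov" (degrees; the focal length in pixels is half the picture's height over the tangent of half this angle, whatever the lens; pixels are square), "cx", "cy" (the principal point, pixels), "R" (3x3) and "t" (3): a world point X has camera coordinates R X + t. Camera axes: x right, y down, z forward; pixel columns grow to the right and rows downward; lengths in m; the calibration is good to about 2 mm. A picture is of the moment at which its call begins. There is no depth.
- bot.hand_in(): hands the job in; it is judged then, once.
The state is a dict: "time": time; "joint_positions": joint angles; "qvel": joint speeds; "joint_torque": joint torques, N m; "eef_pos": TCP position; "ee_rot": TCP orientation; "contact_force": force on the tool from outside, world axes, zero at the start; "wrist_torque": the same for the moment, N m; "gripper_width": opening from 0.0 (shut) to 1.0 (fully open); "grip_force": force on a finger pad.
Only numpy, scipy, OpenCV 4.12 (cv2) and the standard library are available. Lean on these libraries where they do the work, as an engineer would, in place of code of your own. Each camera call takes 0.05 s, during which the arm holds its last target. There are 200 camera calls.

## Working session

There is one attempt and no reset: what is moved stays moved. The work goes in short steps, Python scripts to look and compute and a shell command to move; the robot and the scene stay as the last step left them, time stands still between calls to the robot, and variables do not carry over. Pictures are saved under pics/ and viewed, at most 10 in all, crops included, and the job is handed in when it is done.

```bash
ls; mkdir -p pics; python3 - <<'E'
from workcell import bot
import cv2,numpy as np
for n in("scene","top"):
    c=bot.read_camera(n);cv2.imwrite(f"pics/{n}0.png",c["pixels"][:,:,::-1])
    np.savez(f"{n}0.npz",**{k:np.array(v) for k,v in c.items()})
    R=np.array(c["R"]);print(n,c["vfov"],c["cx"],c["cy"],R.round(3).tolist(),(-R.T@np.array(c["t"])).round(3),[k for k in c])
print(bot.observe())
E
```

```text
pics
scene 43.397420033974086 280.8581681592839 210.84763321600445 [[0.748, 0.664, -0.005], [0.472, -0.536, -0.7], [-0.467, 0.521, -0.714]] [ 1.124 -0.715  0.961] ['pixels', 'vfov', 'cx', 'cy', 'R', 't']
top 53.35463589538623 277.41458157105404 206.8041033988043 [[-0.002, -1.0, -0.006], [-0.992, 0.003, -0.129], [0.129, 0.005, -0.992]] [ 0.347 -0.024  1.217] ['pixels', 'vfov', 'cx', 'cy', 'R', 't']
{'time': 0.1, 'joint_positions': array([-0.92076838,  0.50180197, -0.42681497,  1.55139051,  0.220794  ,
        1.13829413, -0.21027935]), 'qvel': array([-8.02767393e-04, -2.63678633e-03, -5.95793678e-04, -2.81855410e-03,
       -1.99698470e-03,  6.95382909e-05,  3.09257387e-04]), 'joint_torque': array([-1.14331150e-02, -5.70800650e+01, -5.83844528e+00, -2.81751484e+01,
        1.05327842e-02,  5.39412751e-03, -2.63168891e-05]), 'eef_pos': array([0.24496841, 0.60129697, 0.19561502]), 'ee_rot': array([ 1.92170019e-01,  9.81361217e-01, -8.94015584e-04, -2.15091906e-04]), 'contact_force': array([-0.37872409,  0.30383538, -0.3474552 ]), 'wrist_torque': array([-0.03949297,  0.03905626, -0.03776711]), 'grip_force': 0.0, 'gripper_width': 1.0016432504595965}
```

View pics/top0.png

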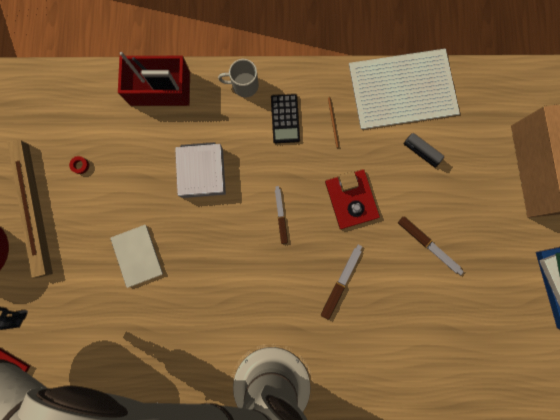

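View pics/scene0.png

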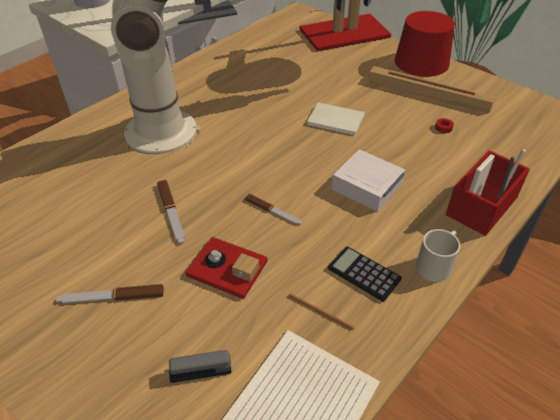

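Top view: three openers, at (281,215), (343,282) and (431,246). The one at (281,215) looks smallest; I'll check its length. The box is at (200,170), the lamp foot at (353,200) and the stud at (356,209).

```bash
cat > h.py <<'E'
import numpy as np,cv2
def load(n): return dict(np.load(n+".npz"))
def grab(n,tag):
    from workcell import bot
    c={k:np.array(v) for k,v in bot.read_camera(n).items()}
    np.savez(n+tag+".npz",**c); cv2.imwrite(f"pics/{n}{tag}.png",c["pixels"][:,:,::-1]); return c
def ray(c,uv):
    f=c["pixels"].shape[0]/2/np.tan(np.radians(c["vfov"])/2)
    d=np.array([(uv[0]-c["cx"])/f,(uv[1]-c["cy"])/f,1.]); return -c["R"].T@c["t"],c["R"].T@d
def onz(c,uv,z):
    o,d=ray(c,uv); return o+d*(z-o[2])/d[2]
def proj(c,X):
    f=c["pixels"].shape[0]/2/np.tan(np.radians(c["vfov"])/2)
    p=c["R"]@np.array(X)+c["t"]; return np.array([c["cx"]+f*p[0]/p[2],c["cy"]+f*p[1]/p[2]])
def tri(c1,u1,c2,u2):
    o1,d1=ray(c1,u1);o2,d2=ray(c2,u2)
    s=np.linalg.lstsq(np.array([d1,-d2]).T,o2-o1,rcond=None)[0]
    a,b=o1+s[0]*d1,o2+s[1]*d2; return (a+b)/2,np.linalg.norm(a-b)
def blobs(m,lo=30):
    n,l,s,ce=cv2.connectedComponentsWithStats(m.astype(np.uint8))
    return [(np.argwhere(l==i)[:,::-1].astype(np.float32),s[i]) for i in range(1,n) if s[i,4]>=lo]
E
cat > m.py <<'E'
from h import *
np.set_printoptions(precision=4,suppress=True)
t=load("top0");im=t["pixels"]
hsv=cv2.cvtColor(im,cv2.COLOR_RGB2HSV).astype(int);H,S,V=hsv[...,0],hsv[...,1],hsv[...,2]
yy,xx=np.mgrid[:420,:560]
grey=(S<60)&(V>90)
for nm,(x0,x1,y0,y1) in dict(A=(262,300,175,250),B=(310,375,235,325),C=(390,475,205,285)).items():
    roi=(xx>x0)&(xx<x1)&(yy>y0)&(yy<y1)
    for k,m,z in(("blade",grey&roi,.0075),("handle",roi&(V<120)&(S>110)&((H<10)|(H>170)),.012)):
        for p,s in blobs(m,25):
            w=np.array([onz(t,q,z)[:2] for q in p],np.float32);r=cv2.minAreaRect(w)
            print(nm,k,s.tolist(),"c",np.array(r[0]),"size",np.array(r[1]),"ang",round(r[2],1), "box px",cv2.boxPoints(cv2.minAreaRect(p)).round(0).tolist())
roi=(xx>165)&(xx<235)&(yy>130)&(yy<205)
for p,s in blobs(roi&(S<70)&(V>100),200):
    w=np.array([onz(t,q,.0525)[:2] for q in p],np.float32);r=cv2.minAreaRect(w);print("box",s.tolist(),r)
red=((H<8)|(H>172))&(S>150)&(V>60)&(xx>315)&(xx<390)&(yy>160)&(yy<240)
for p,s in blobs(red,200):
    w=np.array([onz(t,q,.018)[:2] for q in p],np.float32);r=cv2.minAreaRect(w);print("foot",s.tolist(),r)
a=cv2.resize(im[120:330,165:480][:,:],None,fx=2.5,fy=2.5,interpolation=cv2.INTER_CUBIC)
cv2.imwrite("pics/crop1.png",a[:,:,::-1])
E
python3 m.py
```

```text
A blade [275, 187, 8, 29, 144] c [ 0.5217 -0.0216] size [0.0842 0.0149] ang 7.0 box px [[274.0, 187.0], [279.0, 187.0], [283.0, 215.0], [278.0, 216.0]]
B blade [339, 245, 23, 40, 307] c [ 0.3384 -0.2266] size [0.0203 0.1207] ang 62.2 box px [[338.0, 281.0], [357.0, 244.0], [363.0, 247.0], [344.0, 285.0]]
C blade [428, 242, 35, 33, 302] c [ 0.3534 -0.4986] size [0.1179 0.0218] ang 47.2 box px [[427.0, 247.0], [432.0, 242.0], [464.0, 270.0], [459.0, 276.0]]
box [176, 144, 47, 52, 2225] ((0.6076924800872803, 0.20532216131687164), (0.1424550712108612, 0.12945817410945892), 4.485145568847656)
foot [326, 170, 54, 59, 1614] ((0.5260530114173889, -0.2336195856332779), (0.14870303869247437, 0.11985867470502853), 16.19229507446289)
```

View pics/crop1.png

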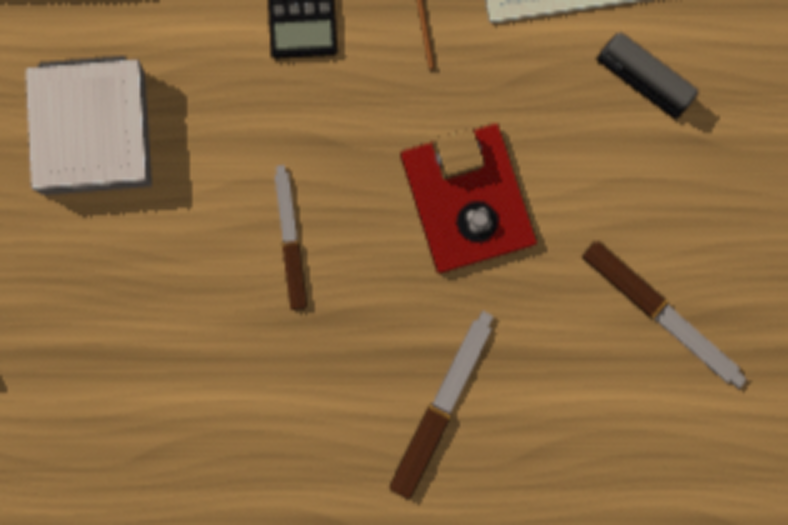

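The crop confirms the pick: the opener at (281,215) has a blade of about 84 mm, against about 120 mm for the other two, so it's the smallest. Next I'll refine the stud and handle and work out the first move.

```bash
cat >> h.py <<'E'
from scipy.spatial.transform import Rotation as Ro
def go(p,yaw,pitch=0):
    """target TCP p, tool y (closing axis) heading yaw deg, tool down; prints turn and final-frame shift in row units"""
    from workcell import bot
    o=bot.observe(); Rc=Ro.from_quat(o["ee_rot"])
    y=np.radians(yaw); Y=np.array([np.cos(y),np.sin(y),0]); Z=np.array([0,0,-1.]); X=np.cross(Y,Z)
    Rt=Ro.from_matrix(np.array([X,Y,Z]).T)
    d=np.array(p)-o["eef_pos"]
    print("t",round(o["time"],2),"pos",o["eef_pos"].round(4),"F",o["contact_force"].round(1),"w",round(o["gripper_width"]*85.4,1),"grip",round(o["grip_force"],1))
    print("toolY yaw",np.degrees(np.arctan2(*Rc.as_matrix()[1::-1,1])).round(1),"tilt z",Rc.as_matrix()[:,2].round(3))
    print("twist",((Rc.inv()*Rt).as_rotvec()/(np.pi/2)).round(3),"offset(final frame)",(Rt.inv().apply(d)/.15).round(3),"offset(current)",(Rc.inv().apply(d)/.15).round(3))
E
python3 - <<'E'
from h import *
np.set_printoptions(precision=4,suppress=True)
t=load("top0");s=load("scene0")
for c,(x0,x1,y0,y1),n in((t,(270,295,210,250),"t"),(s,(240,280,190,220),"s")):
    hsv=cv2.cvtColor(c["pixels"],cv2.COLOR_RGB2HSV).astype(int)[y0:y1,x0:x1]
    m=(hsv[...,2]<110)&((hsv[...,0]<11)|(hsv[...,0]>170))&(hsv[...,1]>100)
    for p,st in blobs(m,15):
        p+=np.array([x0,y0]); w=np.array([onz(c,q,.010)[:2] for q in p],np.float32);r=cv2.minAreaRect(w);print(n,"handle",len(p),r)
# stud: bright blob inside washer; washer dark blob
u={}
for c,(x0,x1,y0,y1),n in((t,(345,368,198,220),"t"),(s,(203,228,245,270),"s")):
    hsv=cv2.cvtColor(c["pixels"],cv2.COLOR_RGB2HSV).astype(int)[y0:y1,x0:x1]
    for k,m in(("stud",(hsv[...,1]<70)&(hsv[...,2]>95)),("washer",(hsv[...,1]<140)&(hsv[...,2]<60))):
        for p,st in blobs(m,15):
            p+=np.array([x0,y0]); e=cv2.minAreaRect(p);print(n,k,len(p),p.mean(0),e, onz(c,e[0],.022))
    print("predicted stud top px",proj(c,[.4972,-.242,.044]),"seat px",proj(c,[.4972,-.242,.022]))
go([.45,-.031,.10],97)
E
```

```text
t handle 66 ((0.4353010654449463, -0.032970353960990906), (0.0679040253162384, 0.013461126014590263), 7.958175182342529)
s handle 91 ((0.43410205841064453, -0.035000115633010864), (0.07077404856681824, 0.020463932305574417), 6.720519542694092)
t stud 45 [355.4667 206.8889] ((355.6500244140625, 206.9500274658203), (7.273237705230713, 6.957010269165039), 71.56504821777344) [ 0.5016 -0.2432  0.022 ]
t washer 110 [355.3091 208.8636] ((355.2499694824219, 208.25001525878906), (14.849241256713867, 14.142135620117188), 45.0) [ 0.4978 -0.2419  0.022 ]
predicted stud top px [356.6754 207.4954] seat px [355.2813 208.4694]
s stud 96 [215.2292 255.2604] ((215.1000518798828, 255.30001831054688), (10.28591251373291, 10.28591251373291), 26.56505012512207) [ 0.4902 -0.236   0.022 ]
s washer 141 [214.7376 261.3262] ((214.5, 260.0), (14.0, 19.0), 90.0) [ 0.4993 -0.2466  0.022 ]
predicted stud top px [214.4173 252.1906] seat px [215.3249 258.3732]
t 0.1 pos [0.245  0.6013 0.1956] F [-0.4  0.3 -0.3] w 85.5 grip 0.0
toolY yaw 67.8 tilt z [-0.001 -0.002 -1.   ]
twist [-0.001 -0.    -0.324] offset(final frame) [-0.843 -4.35   0.637] offset(current) [-2.856 -3.387  0.643]
```

```bash
python3 -m pendant '[{"offset":[0,-0.2,0],"twist":[0,0,-0.108]},{"offset":[0,-0.3,0],"twist":[0,0,-0.108]},{"offset":[0,-0.35,0],"twist":[0,0,-0.108]},{"offset":[-0.1,-0.39,0],"twist":[0,0,0]},{"offset":[-0.1,-0.39,0],"twist":[0,0,0]},{"offset":[-0.1,-0.39,0],"twist":[0,0,0]},{"offset":[-0.1,-0.39,0],"twist":[0,0,0]},{"offset":[-0.1,-0.39,0],"twist":[0,0,0]},{"offset":[-0.1,-0.39,0],"twist":[0,0,0]},{"offset":[-0.1,-0.39,0],"twist":[0,0,0]}]' 45; python3 -c "
from h import *
go([.438,-.033,.06],97.3)"
```

```text
time: 1.35
eef_pos: [0.3761, 0.0822, 0.1967]
ee_rot: [-0.061, 0.998, 0.0, 0.0]
contact_force: [1.6, 1.1, 0.8]
gripper_width: 0.53
grip_force: 0.0
t 1.35 pos [0.3761 0.0822 0.1967] F [1.6 1.1 0.8] w 45.3 grip 0.0
toolY yaw 97.0 tilt z [ 0.001  0.    -1.   ]
twist [-0.     0.    -0.003] offset(final frame) [-0.312 -0.814  0.912] offset(current) [-0.315 -0.813  0.912]
```

```bash
python3 -m pendant '[{"offset":[-0.1,-0.26,0.2],"twist":[0,0,-0.003]},{"offset":[-0.1,-0.27,0.3],"twist":[0,0,0]},{"offset":[-0.11,-0.28,0.3],"twist":[0,0,0]},{"offset":[0,0,0.1],"twist":[0,0,0]},{"offset":[0,0,0],"twist":[0,0,0]}]' 40; python3 - <<'E'
from h import *
go([.438,-.033,.003],97.3)
t=grab("top","1");s=grab("scene","1")
a=t["pixels"][150:270,220:340];b=s["pixels"][130:250,200:320]
cv2.imwrite("pics/crop2.png",cv2.resize(np.hstack([a,b]),None,fx=3.3,fy=3.3,interpolation=cv2.INTER_CUBIC)[:,:,::-1])
E
```

```text
time: 1.98
eef_pos: [0.4349, -0.0293, 0.0613]
ee_rot: [-0.063, 0.998, 0.0, -0.002]
contact_force: [-0.6, 1.2, -0.6]
gripper_width: 0.47
grip_force: 0.0
t 1.98 pos [ 0.4349 -0.0293  0.0613] F [-0.6  1.2 -0.6] w 40.1 grip 0.0
toolY yaw 97.3 tilt z [-0.004  0.001 -1.   ]
twist [ 0.001 -0.002 -0.   ] offset(final frame) [-0.017 -0.027  0.388] offset(current) [-0.019 -0.028  0.388]
```

View pics/crop2.png

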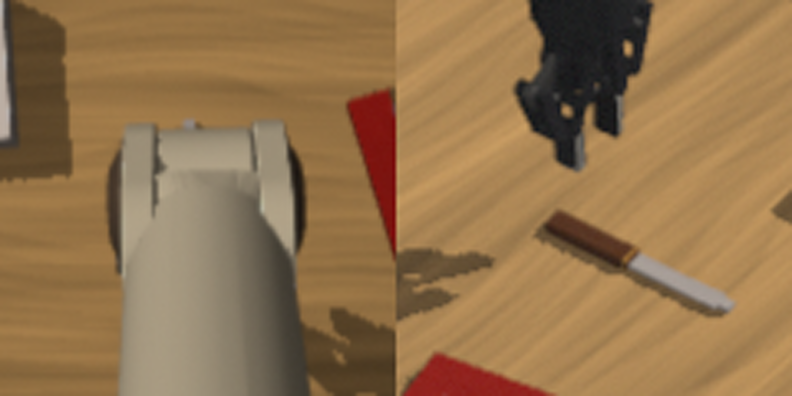

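The left crop is blocked by the arm. The right crop shows the open fingers straddling the line of the handle, so I'll go down and grip.

```bash
python3 -m pendant '[{"offset":[-0.017,-0.027,0.15],"twist":[0,0,0]},{"offset":[0,0,0.15],"twist":[0,0,0]},{"offset":[0,0,0.085],"twist":[0,0,0]},{"offset":[0,0,0],"twist":[0,0,0]}]' 40; python3 -m pendant '[{"offset":[0,0,0],"twist":[0,0,0]},{"offset":[0,0,0],"twist":[0,0,0]},{"offset":[0,0,0],"twist":[0,0,0]},{"offset":[0,0,0],"twist":[0,0,0]},{"offset":[0,0,0],"twist":[0,0,0]}]' 0;  python3 -c "
from h import *
go([.438,-.033,.10],97.3)"
```

```text
time: 2.58
eef_pos: [0.4396, -0.0328, 0.0049]
ee_rot: [-0.064, 0.998, 0.0, -0.0]
contact_force: [-0.5, 0.8, 0.4]
gripper_width: 0.468
grip_force: 0.0
time: 3.2
eef_pos: [0.4397, -0.0335, 0.0048]
ee_rot: [-0.063, 0.998, 0.0, 0.0]
contact_force: [-0.4, 0.4, 1.5]
gripper_width: -0.001
grip_force: 0.0
t 3.2 pos [ 0.4397 -0.0335  0.0048] F [-0.4  0.4  1.5] w -0.1 grip 0.0
toolY yaw 97.3 tilt z [ 0.  0. -1.]
twist [ 0.  0. -0.] offset(final frame) [ 0.011  0.005 -0.635] offset(current) [ 0.011  0.005 -0.635]
```

The fingers shut completely, so the grip missed. I'll look again.

```bash
python3 - <<'E'
from h import *
t=grab("top","2");s=grab("scene","2")
b=s["pixels"][150:250,200:333]
cv2.imwrite("pics/crop3.png",cv2.resize(b,None,fx=6,fy=6,interpolation=cv2.INTER_CUBIC)[:,:,::-1])
print(proj(s,[.4397,-.0335,.0048]),proj(s,[.436,-.033,.012]))
E
```

```text
[259.58223073 203.89951145] [258.57096283 201.13517764]
```

View pics/crop3.png

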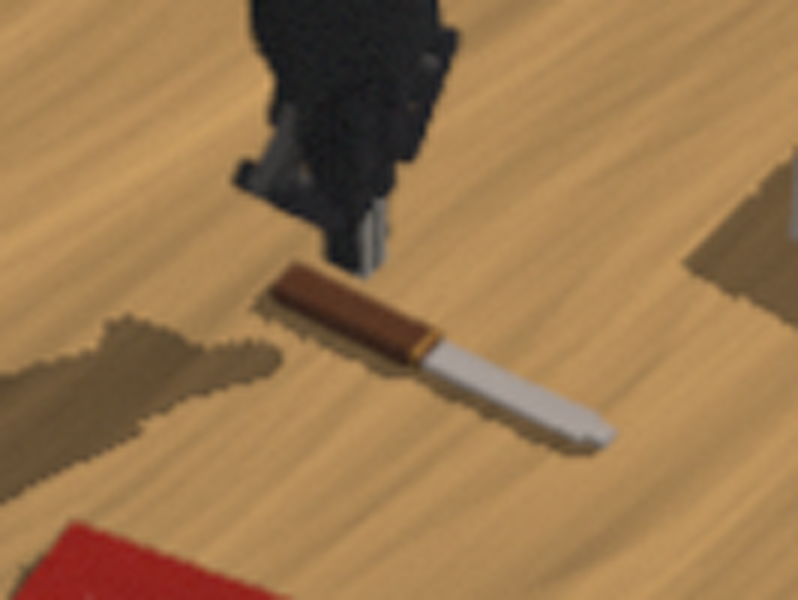

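The crop shows the closed fingertips at scene pixel (261,195), about 9 px above where the reported TCP should project, with their shadow detached. So the tips hang well above the desk. I'll work out the true tip height from the shadow.

```bash
python3 - <<'E'
from h import *
from scipy.optimize import least_squares
np.set_printoptions(precision=4,suppress=True)
t0=load("top0");s=load("scene2");s1=load("scene1")
k=(onz(t0,(241,203.2),0)-onz(t0,(223.8,193.2),.0525))/.0525
print("shadow per height",k)
sh=onz(s,(246.7,209.2),0)
for h in(0,.005,.01,.015,.02,.03,.04): 
    tip=onz(s,(260.8,195.8),h); print(h,tip,(tip+h*k)-sh)
print(proj(s,[.4397,-.0335,.0048]),proj(s1,[.4349,-.0293,.0613]))
# FK sanity: compare pose of base on pictures
print(proj(s,[0,0,0]),proj(t0,[0,0,0]))
E
```

```text
shadow per height [-0.4063 -0.837  -1.    ]
0 [ 0.418 -0.006  0.   ] [-0.0067  0.06    0.    ]
0.005 [ 0.4217 -0.0096  0.005 ] [-0.0051  0.0521 -0.    ]
0.01 [ 0.4253 -0.0133  0.01  ] [-0.0034  0.0442  0.    ]
0.015 [ 0.429 -0.017  0.015] [-0.0018  0.0363  0.    ]
0.02 [ 0.4327 -0.0207  0.02  ] [-0.0001  0.0285 -0.    ]
0.03 [ 0.44   -0.0281  0.03  ] [0.0031 0.0127 0.    ]
0.04 [ 0.4474 -0.0355  0.04  ] [ 0.0064 -0.003   0.    ]
[259.5822 203.8995] [258.5784 186.1137]
[160.5044 130.9657] [271.3749 387.1411]
```

The shadow and the ray both put the real tips near (0.441,-0.030, about 0.033), roughly 28 mm higher than reported, so the z reading doesn't match the fingertips. I'll open the fingers and feel my way down in small steps.

```bash
python3 -m pendant '[{"offset":[0,0,0],"twist":[0,0,0]},{"offset":[0,0,0],"twist":[0,0,0]},{"offset":[0,0,0],"twist":[0,0,0]},{"offset":[0,0,0.04],"twist":[0,0,0]},{"offset":[0,0,0.03],"twist":[0,0,0]},{"offset":[0,0,0],"twist":[0,0,0]}]' 40; python3 -m pendant '[{"offset":[0,0,0.025],"twist":[0,0,0]},{"offset":[0,0,0],"twist":[0,0,0]}]'; python3 -m pendant '[{"offset":[0,0,0.02],"twist":[0,0,0]},{"offset":[0,0,0],"twist":[0,0,0]}]' 
```

```text
time: 4.05
eef_pos: [0.4391, -0.0334, -0.0064]
ee_rot: [-0.063, 0.998, 0.0, -0.001]
contact_force: [-0.2, -0.1, -0.6]
gripper_width: 0.471
grip_force: 0.0
time: 4.3
eef_pos: [0.4395, -0.0335, -0.0098]
ee_rot: [-0.063, 0.998, 0.0, -0.0]
contact_force: [0.5, 0.8, 0.4]
gripper_width: 0.469
grip_force: 0.0
time: 4.55
eef_pos: [0.4396, -0.0334, -0.0127]
ee_rot: [-0.063, 0.998, 0.0, -0.0]
contact_force: [0.2, 0.6, -0.2]
gripper_width: 0.467
grip_force: 0.0
```

```bash
for i in 1 2; do python3 -m pendant '[{"offset":[0,0,0.025],"twist":[0,0,0]},{"offset":[0,0,0],"twist":[0,0,0]}]' | sed -n '2p;4p'; done; python3 -m pendant '[{"offset":[0,0,0.02],"twist":[0,0,0]},{"offset":[0,0,0],"twist":[0,0,0]}]' | sed -n '2p;4p'; python3 - <<'E'
from h import *
s=grab("scene","3")
b=s["pixels"][150:250,200:333]
cv2.imwrite("pics/crop4.png",cv2.resize(b,None,fx=6,fy=6,interpolation=cv2.INTER_CUBIC)[:,:,::-1])
E
```

```text
eef_pos: [0.4395, -0.0335, -0.0166]
contact_force: [0.9, 0.5, -1.0]
eef_pos: [0.4395, -0.0335, -0.0203]
contact_force: [-0.3, -0.2, 0.1]
eef_pos: [0.4395, -0.0335, -0.0233]
contact_force: [-0.0, 0.5, -0.1]
```

View pics/crop4.png

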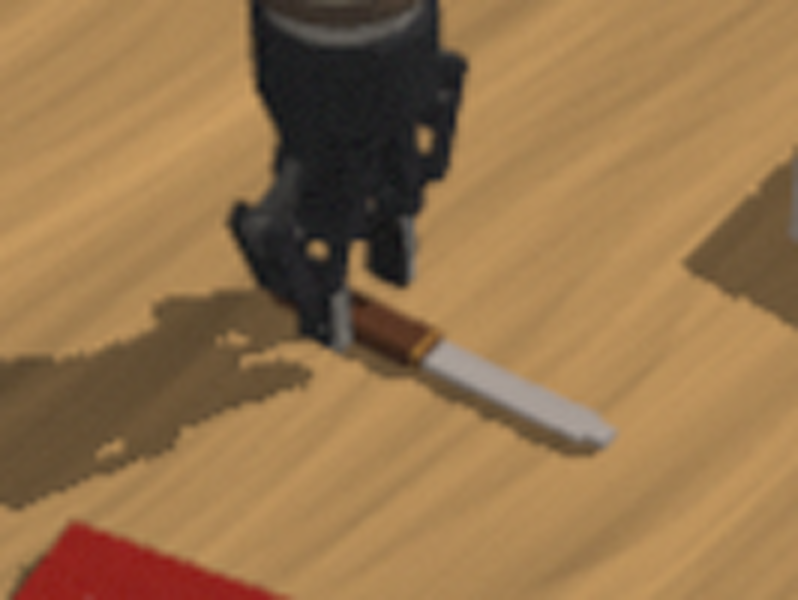

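The crop shows the fingers straddling the handle, with the near tip just above the desk at crop (330,345). I'll close.

```bash
python3 -m pendant '[{"offset":[0,0,0],"twist":[0,0,0]},{"offset":[0,0,0],"twist":[0,0,0]},{"offset":[0,0,0],"twist":[0,0,0]},{"offset":[0,0,0],"twist":[0,0,0]}]' 0
```

```text
time: 5.85
eef_pos: [0.4403, -0.0336, -0.0226]
ee_rot: [-0.063, 0.998, -0.0, 0.001]
contact_force: [0.2, -0.7, 5.9]
gripper_width: -0.0
grip_force: 3.0
```

They shut again, now with 5.9 N upward, so the closed tips are resting on top of the handle (z = 12 mm). That puts the offset at about 34.5 mm. I'll open and go 9 mm lower.

```bash
python3 -m pendant '[{"offset":[0,0,-0.03],"twist":[0,0,0]},{"offset":[0,0,0],"twist":[0,0,0]},{"offset":[0,0,0],"twist":[0,0,0]},{"offset":[0,0,0.05],"twist":[0,0,0]},{"offset":[0,0,0.04],"twist":[0,0,0]},{"offset":[0,0,0],"twist":[0,0,0]}]' 40;python3 -m pendant '[{"offset":[0,0,0],"twist":[0,0,0]},{"offset":[0,0,0],"twist":[0,0,0]},{"offset":[0,0,0],"twist":[0,0,0]},{"offset":[0,0,0],"twist":[0,0,0]}]' 0
```

```text
time: 6.6
eef_pos: [0.4389, -0.0334, -0.0329]
ee_rot: [-0.063, 0.998, 0.0, -0.001]
contact_force: [0.5, 0.4, 0.1]
gripper_width: 0.471
grip_force: 0.0
time: 7.1
eef_pos: [0.4398, -0.0335, -0.0319]
ee_rot: [-0.063, 0.998, -0.0, 0.0]
contact_force: [-0.0, 0.1, 2.4]
gripper_width: 0.213
grip_force: 58.8
```

Gripped: width 18 mm, force 59 N. I'll lift, turn to the box's heading and stand off in front of the notch.

```bash
python3 -m pendant '[{"offset":[0,0,-0.15],"twist":[0,0,0]},{"offset":[0,0,-0.2],"twist":[0,0,0.031]},{"offset":[0,0,-0.15],"twist":[0,0,0]},{"offset":[0,0,0],"twist":[0,0,0]}]'; python3 -c "
from h import *
go([.3874,.188,.04],94.5)"
```

```text
time: 7.6
eef_pos: [0.4414, -0.0336, 0.0444]
ee_rot: [-0.039, 0.999, -0.0, 0.002]
contact_force: [0.1, 0.2, -0.1]
gripper_width: 0.214
grip_force: 58.7
t 7.6 pos [ 0.4414 -0.0336  0.0444] F [ 0.1  0.2 -0.1] w 18.3 grip 58.7
toolY yaw 94.5 tilt z [ 0.004 -0.    -1.   ]
twist [-0.     0.002 -0.   ] offset(final frame) [0.243 1.501 0.029] offset(current) [0.243 1.501 0.028]
```

```bash
python3 -m pendant '[{"offset":[0.12,0.25,0],"twist":[0,0,0]},{"offset":[0.12,0.3,0],"twist":[0,0,0]},{"offset":[0,0.35,0],"twist":[0,0,0]},{"offset":[0,0.35,0],"twist":[0,0,0]},{"offset":[0,0.25,0],"twist":[0,0,0]},{"offset":[0,0,0],"twist":[0,0,0]}]'; python3 - <<'E'
from h import *
go([.3874,.188,.004],94.5)
t=grab("top","4");s=grab("scene","4")
a=t["pixels"][120:260,150:290];b=s["pixels"][110:250,280:420]
cv2.imwrite("pics/crop5.png",cv2.resize(np.hstack([a,b]),None,fx=2.85,fy=4,interpolation=cv2.INTER_CUBIC)[:,:,::-1])
c,y=np.array([.6077,.2053]),np.radians(4.5)
for bx,z in((-.07,.042),(-.07,.0525),(-.095,.078)):
    p=[c[0]+bx*np.cos(y),c[1]+bx*np.sin(y),z];print(bx,z,proj(t,p).round(1),proj(s,p).round(1))
E
```

```text
time: 8.35
eef_pos: [0.3853, 0.1913, 0.0422]
ee_rot: [-0.042, 0.999, 0.001, -0.0]
contact_force: [0.1, -0.9, -1.2]
gripper_width: 0.214
grip_force: 58.8
t 8.35 pos [0.3853 0.1913 0.0422] F [ 0.1 -0.9 -1.2] w 18.3 grip 58.8
toolY yaw 94.8 tilt z [-0.001  0.001 -1.   ]
twist [ 0.001 -0.     0.004] offset(final frame) [-0.012 -0.023  0.255] offset(current) [-0.012 -0.024  0.254]
-0.07 0.042 [200.9 193.8] [345.9 164.8]
-0.07 0.0525 [200.2 193.2] [346.2 161.8]
-0.095 0.078 [199.  200.7] [339.  150.7]
```

View pics/crop5.png

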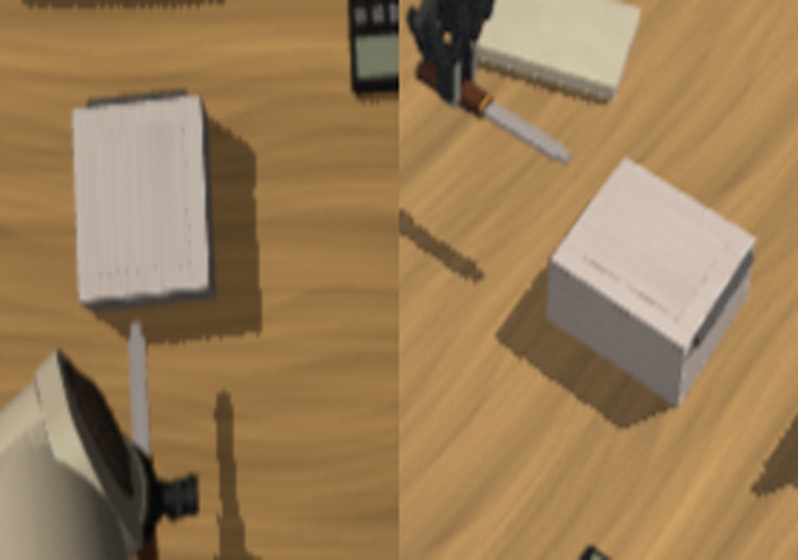

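```bash
python3 - <<'E'
from h import *
np.set_printoptions(precision=4,suppress=True)
t=load("top4");s=load("scene4");L={}
for n,c,(x0,x1,y0,y1) in(("t",t,(190,206,196,232)),("s",s,(300,345,125,156))):
    im=c["pixels"][y0:y1,x0:x1];hsv=cv2.cvtColor(im,cv2.COLOR_RGB2HSV).astype(int)
    bl=max(blobs((hsv[...,1]<75)&(hsv[...,2]>80),10),key=lambda q:len(q[0]))[0]+np.array([x0,y0])
    L[n]=cv2.boxPoints(cv2.minAreaRect(bl));print(n,len(bl),L[n].round(1).tolist())
    if n=="t": e=bl[bl[:,1]<=bl[:,1].min()+0.5]; a=e.mean(0)-[0,.5]
    else: e=bl[bl[:,0]>=bl[:,0].max()-.5]; b=e.mean(0)+[.5,0]
print(a,b,tri(t,a,s,b))
E
```

```text
Traceback (most recent call last):
cv2.error: OpenCV(4.12.0) /io/opencv/modules/imgproc/src/convhull.cpp:143: error: (-215:Assertion failed) total >= 0 && (depth == CV_32F || depth == CV_32S) in function 'convexHull'
```

```bash
python3 - <<'E'
from h import *
np.set_printoptions(precision=4,suppress=True)
t=load("top4");s=load("scene4")
for n,c,(x0,x1,y0,y1) in(("t",t,(190,206,196,232)),("s",s,(300,345,125,156))):
    im=c["pixels"][y0:y1,x0:x1];hsv=cv2.cvtColor(im,cv2.COLOR_RGB2HSV).astype(int)
    bl=max(blobs((hsv[...,1]<75)&(hsv[...,2]>80),10),key=lambda q:len(q[0]))[0]+np.array([x0,y0])
    print(n,len(bl),bl.min(0),bl.max(0))
    if n=="t": a=bl[bl[:,1]<=bl[:,1].min()+0.5].mean(0)-[0,.5]
    else: b=bl[bl[:,0]>=bl[:,0].max()-.5].mean(0)+[.5,0]
print(a,b,tri(t,a,s,b))
E
```

```text
t 174 [195. 201.] [202. 231.]
s 149 [310. 135.] [339. 150.]
[197.5 200.5] [339.5 148.5] (array([0.5124, 0.2007, 0.0835]), np.float64(0.0006456435864005779))
```

```bash
python3 -m pendant '[{"offset":[0,-0.02,0.1],"twist":[0,0,0.004]},{"offset":[0,0,0.1],"twist":[0,0,0]},{"offset":[0,0,0.067],"twist":[0,0,0]},{"offset":[0,0,0],"twist":[0,0,0]}]'|sed -n '2p;4p'; python3 -m pendant '[{"offset":[-0.1,0,0],"twist":[0,0,0]},{"offset":[-0.1,0,0],"twist":[0,0,0]},{"offset":[0,0,0],"twist":[0,0,0]}]'|sed -n '2p;4p'; python3 - <<'E'
from h import *
t=grab("top","5");s=grab("scene","5")
go([.442,.192,.003],94.5)
E
```

```text
eef_pos: [0.3857, 0.1842, 0.0019]
contact_force: [-0.8, -0.4, -0.9]
eef_pos: [0.4192, 0.1877, 0.0035]
contact_force: [0.3, 0.1, -0.3]
t 9.43 pos [0.4167 0.1871 0.003 ] F [ 0.2 -0.2 -0.7] w 18.0 grip 58.8
toolY yaw 94.1 tilt z [ 0.  0. -1.]
twist [ 0.     0.    -0.005] offset(final frame) [-0.171  0.019  0.   ] offset(current) [-0.17  0.02  0.  ]
```

No contact yet, with the tip about at the wall. I'll go on in.

```bash
python3 -m pendant '[{"offset":[-0.06,0.01,0],"twist":[0,0,0]},{"offset":[-0.06,0.01,0],"twist":[0,0,0]},{"offset":[-0.06,0,0],"twist":[0,0,0]},{"offset":[0,0,0],"twist":[0,0,0]}]'|sed -n '1,2p;4p'; python3 -m pendant '[{"offset":[0,0,-0.05],"twist":[0,0,0]},{"offset":[0,0,-0.05],"twist":[0,0,0]},{"offset":[0,0,0],"twist":[0,0,0]}]'|sed -n '2p;4p'; python3 - <<'E'
from h import *
t=grab("top","6");s=grab("scene","6")
a=t["pixels"][130:250,150:270];b=s["pixels"][90:210,280:400]
cv2.imwrite("pics/crop6.png",cv2.resize(np.hstack([a,b]),None,fx=3.3,fy=4,interpolation=cv2.INTER_CUBIC)[:,:,::-1])
E
```

```text
time: 9.93
eef_pos: [0.4442, 0.1923, 0.003]
contact_force: [-0.0, 0.0, -0.3]
eef_pos: [0.4432, 0.1922, 0.0187]
contact_force: [-0.8, -0.1, -1.0]
```

View pics/crop6.png

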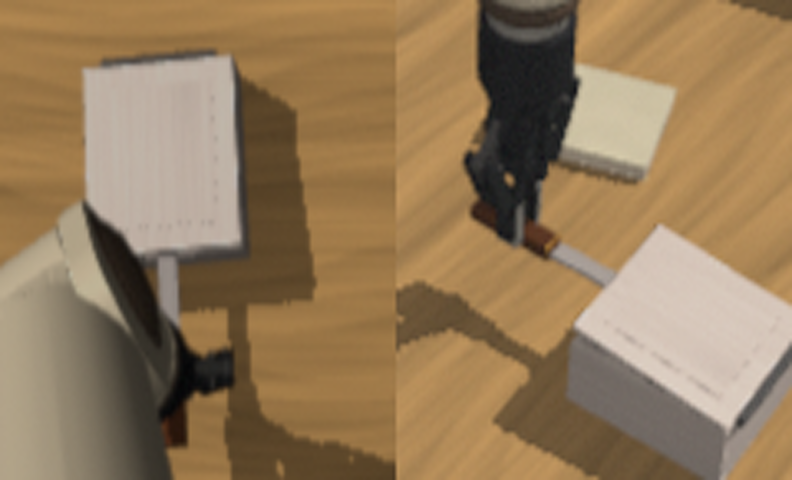

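The left crop shows the blade entering the notch at crop (170,255). The right crop shows a thin dark slit under the lid's edge, so the lid is starting to rise. Next I'll raise it further along the hinge arc.

```bash
python3 -m pendant '[{"offset":[-0.02,0,-0.07],"twist":[0,0,0]},{"offset":[-0.027,0,-0.07],"twist":[0,0,0]},{"offset":[0,0,0],"twist":[0,0,0]},{"offset":[-0.043,0,-0.093],"twist":[0,0,0]},{"offset":[-0.043,0,-0.093],"twist":[0,0,0]},{"offset":[0,0,0],"twist":[0,0,0]},{"offset":[0,0,0],"twist":[0,0,0]}]'|sed -n '1,4p'; python3 - <<'E'
from h import *
t=grab("top","7");s=grab("scene","7")
a=t["pixels"][110:230,150:270];b=s["pixels"][90:210,280:400]
cv2.imwrite("pics/crop7.png",cv2.resize(np.hstack([a,b]),None,fx=3.3,fy=4,interpolation=cv2.INTER_CUBIC)[:,:,::-1])
E
```

```text
time: 11.28
eef_pos: [0.4636, 0.1936, 0.0671]
ee_rot: [-0.036, 0.999, 0.0, 0.001]
contact_force: [1.2, 0.1, -0.9]
```

View pics/crop7.png

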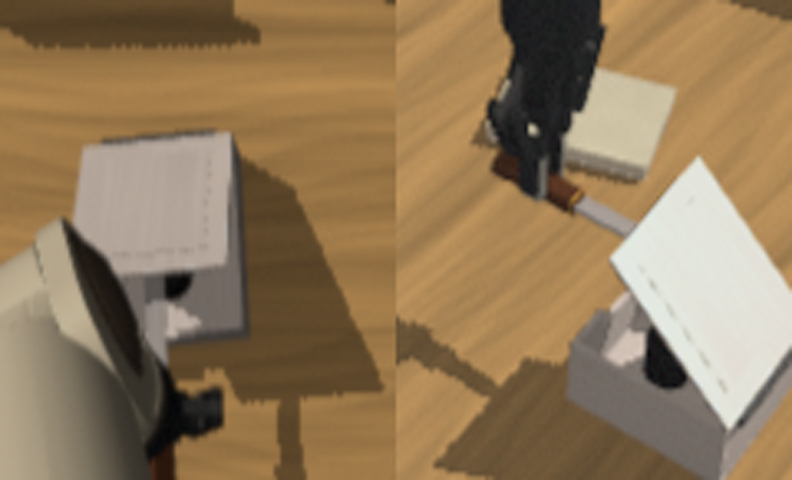

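The lid is up at about 0.6 rad, resting on the blade tip, and the black cap shows inside the box. I'll continue the arc.

```bash
python3 -m pendant '[{"offset":[-0.073,0,-0.077],"twist":[0,0,0]},{"offset":[-0.073,0,-0.077],"twist":[0,0,0]},{"offset":[-0.09,0,-0.053],"twist":[0,0,0]},{"offset":[-0.09,0,-0.053],"twist":[0,0,0]},{"offset":[-0.083,0,-0.02],"twist":[0,0,0]},{"offset":[-0.083,0,-0.02],"twist":[0,0,0]},{"offset":[-0.07,0,0],"twist":[0,0,0]},{"offset":[-0.07,0,0],"twist":[0,0,0]},{"offset":[-0.05,0,0],"twist":[0,0,0]},{"offset":[0,0,0],"twist":[0,0,0]}]'|sed -n '1,4p'; python3 - <<'E'
from h import *
np.set_printoptions(precision=4,suppress=True)
t=grab("top","8");s=grab("scene","8")
c,y=np.array([.6077,.2053]),np.radians(4.5);ex=np.array([np.cos(y),np.sin(y)]);ey=np.array([-ex[1],ex[0]])
# lid corner (-y side free edge) predicted in both views vs angle; compare with bright lid mask extreme
for th in(1.2,1.4,1.6,1.8):
    for sy in(-.065,.065):
        p=c+ex*(.07-.14*np.cos(th))+ey*sy; P=[*p,.0485+.14*np.sin(th)]
        print(th,sy,proj(t,P).round(1),proj(s,P).round(1))
for n,cc,(x0,x1,y0,y1) in(("t",t,(150,250,60,200)),("s",s,(300,480,60,230))):
    hsv=cv2.cvtColor(cc["pixels"],cv2.COLOR_RGB2HSV).astype(int)[y0:y1,x0:x1]
    for p,st in blobs((hsv[...,1]<60)&(hsv[...,2]>120),120):
        p=p+np.array([x0,y0]);print(n,len(p),p.min(0),p.max(0),"topmost",p[p[:,1].argmin()],"leftmost",p[p[:,0].argmin()],"right",p[p[:,0].argmax()])
go([.44,0,.1],94.5)
E
```

```text
time: 12.62
eef_pos: [0.5656, 0.2008, 0.1116]
ee_rot: [-0.036, 0.999, -0.0, 0.0]
contact_force: [0.6, -0.8, -0.3]
1.2 -0.065 [214.3 148.8] [368.4 149.6]
1.2 0.065 [163.5 152.8] [395.2 123. ]
1.4 -0.065 [213.2 137.7] [378.9 151.5]
1.4 0.065 [162.2 141.8] [405.4 124.5]
1.6 -0.065 [212.4 126.9] [389.7 155.5]
1.6 0.065 [161.5 131. ] [415.9 127.9]
1.8 -0.065 [212.  116.9] [400.3 161.4]
1.8 0.065 [161.4 120.9] [426.1 133.3]
t 1887 [150. 103.] [180. 199.] topmost [159. 103.] leftmost [150. 110.] right [180. 198.]
t 382 [197. 163.] [223. 194.] topmost [220. 163.] leftmost [197. 193.] right [223. 187.]
s 143 [356.  60.] [385.  72.] topmost [378.  60.] leftmost [356.  68.] right [385.  64.]
s 799 [308. 103.] [351. 131.] topmost [318. 103.] leftmost [308. 120.] right [351. 109.]
s 1776 [333. 132.] [423. 210.] topmost [422. 132.] leftmost [333. 175.] right [423. 132.]
t 12.72 pos [0.5649 0.2008 0.1116] F [ 1.3  0.2 -1.2] w 18.5 grip 58.9
toolY yaw 94.1 tilt z [-0. -0. -1.]
twist [-0.    -0.    -0.004] offset(final frame) [ 0.935 -1.269  0.077] offset(current) [ 0.927 -1.276  0.078]
```

The lid's far corner is at scene pixel (423,132), which matches an angle of about 1.74 rad. I'll back out and carry the opener to its old place.

```bash
python3 -m pendant '[{"offset":[0.25,0,0],"twist":[0,0,0]},{"offset":[0.35,0,0],"twist":[0,0,0]},{"offset":[0.33,-0.2,0],"twist":[0,0,0]},{"offset":[0,-0.38,0],"twist":[0,0,0]},{"offset":[0,-0.38,0],"twist":[0,0,0]},{"offset":[0,-0.38,0],"twist":[0,0,0]},{"offset":[0,-0.17,0.1],"twist":[0,0,0]},{"offset":[0,0,0.3],"twist":[0,0,0]},{"offset":[0,0,0.3],"twist":[0,0,0]},{"offset":[0,0,0],"twist":[0,0,0]}]'|sed -n '1,4p'; python3 - <<'E'
from h import *
np.set_printoptions(precision=4,suppress=True)
go([.44,-.0335,-.0319],97.3)
s=grab("scene","9")
E
```

```text
time: 13.98
eef_pos: [0.4386, -0.0349, 0.0045]
ee_rot: [-0.036, 0.999, 0.0, -0.004]
contact_force: [-0.2, 0.6, -0.2]
t 13.97 pos [ 0.4386 -0.0349  0.0045] F [-0.2  0.6 -0.2] w 18.3 grip 58.9
toolY yaw 94.1 tilt z [-0.007  0.    -1.   ]
twist [ 0.001 -0.005 -0.035] offset(final frame) [-0.011  0.008  0.243] offset(current) [-0.012  0.008  0.242]
```

```bash
python3 -m pendant '[{"offset":[0,0,0.12],"twist":[0,0,0]},{"offset":[0,0,0.1],"twist":[0,0,0]},{"offset":[0,0,0.015],"twist":[0,0,0]},{"offset":[0,0,0],"twist":[0,0,0]}]'|sed -n '1,4p'; python3 -m pendant '[{"offset":[0,0,0],"twist":[0,0,0]},{"offset":[0,0,0],"twist":[0,0,0]},{"offset":[0,0,0],"twist":[0,0,0]},{"offset":[0,0,0],"twist":[0,0,0]}]' 45|sed -n '1,5p';  python3 -m pendant '[{"offset":[0,0,-0.15],"twist":[0,0,0]},{"offset":[0,0,-0.35],"twist":[0,0,0]},{"offset":[0,0,-0.35],"twist":[0,0,0]},{"offset":[0.3,0,-0.2],"twist":[0,0,0]},{"offset":[0.3,0,0],"twist":[0,0,0]},{"offset":[0,0,0],"twist":[0,0,0]}]' 60|sed -n '1,5p'
python3 - <<'E'
from h import *
np.set_printoptions(precision=4,suppress=True)
t=grab("top","10");s=grab("scene","10")
cv2.imwrite("pics/both.png",cv2.resize(np.hstack([t["pixels"][100:260,150:370],s["pixels"][90:250,200:420]]),None,fx=1.8,fy=1.8)[:,:,::-1])
# cap top (z=.034): dark blob in box
c,y=np.array([.6077,.2053]),np.radians(4.5)
print("centre px",proj(t,[*c,.034]),proj(s,[*c,.034]))
u,v=proj(t,[*c,.034]).astype(int);us,vs=proj(s,[*c,.034]).astype(int)
for n,cc,(x0,x1,y0,y1) in(("t",t,(u-22,u+22,v-22,v+22)),("s",s,(us-35,us+35,vs-25,vs+30))):
    hsv=cv2.cvtColor(cc["pixels"],cv2.COLOR_RGB2HSV).astype(int)[y0:y1,x0:x1]
    for p,st in blobs(hsv[...,2]<50,25):
        p=p+np.array([x0,y0],np.float32);r=cv2.minAreaRect(p);print(n,len(p),p.min(0),p.max(0),r,onz(cc,r[0],.034))
E
```

```text
time: 14.52
eef_pos: [0.4426, -0.035, -0.0278]
ee_rot: [-0.036, 0.999, -0.0, 0.0]
contact_force: [-0.3, -0.2, -1.0]
time: 15.02
eef_pos: [0.4423, -0.035, -0.0284]
ee_rot: [-0.036, 0.999, 0.0, 0.0]
contact_force: [-0.3, -0.0, 0.1]
gripper_width: 0.527
time: 15.78
eef_pos: [0.3488, -0.0417, 0.1289]
ee_rot: [-0.036, 0.999, 0.0, -0.001]
contact_force: [1.2, 0.1, 0.1]
gripper_width: 0.704
centre px [200.0787 170.4185] [368.3582 177.6016]
t 139 [194. 171.] [207. 184.] ((200.50001525878906, 177.5), (14.142135620117188, 11.31370735168457), 45.0) [0.5869 0.2036 0.034 ]
s 192 [355. 171.] [369. 186.] ((362.28997802734375, 178.46998596191406), (13.435029029846191, 15.556349754333496), 8.130102157592773) [0.5977 0.192  0.034 ]
```

```bash
python3 - <<'E'
from h import *
from scipy.optimize import least_squares
np.set_printoptions(precision=4,suppress=True)
t=load("top10");s=load("scene10")
r=least_squares(lambda p:[proj(t,[*p,.02])[0]-200.5,proj(s,[*p,.02])[0]-362],[.59,.2]).x
print("cap xy",r)
for z in(.004,.034):print(z,proj(t,[*r,z]),proj(s,[*r,z]))
# intensity columns through the cap
print(t["pixels"][164:192,200].max(1)); print(s["pixels"][160:196,362].max(1))
go([*r,.05],94.5)
# opener check
for n,c,(x0,x1,y0,y1) in(("t",t,(262,300,175,255)),("s",s,(240,320,180,235))):
    hsv=cv2.cvtColor(c["pixels"],cv2.COLOR_RGB2HSV).astype(int)[y0:y1,x0:x1]
    for k,m,z in(("blade",(hsv[...,1]<60)&(hsv[...,2]>90),.0075),("handle",(hsv[...,2]<110)&((hsv[...,0]<11)|(hsv[...,0]>170))&(hsv[...,1]>100),.01)):
        for p,st in blobs(m,40):
            w=np.array([onz(c,q+np.array([x0,y0]),z)[:2] for q in p],np.float32);print(n,k,len(p),cv2.minAreaRect(w))
E
```

```text
cap xy [0.5885 0.2063]
0.004 [201.5189 178.9915] [361.3726 182.5833]
0.034 [199.5865 176.9623] [362.5574 174.187 ]
[187 187 187 187 187 180 118  46  23  23  23  23  21  23  23  23  23  23
  16  14  66 149 181 186 187 187 186 187]
[112 113 115 114 110 112 118 124 124 110  66  33  32  35  35  34  36  33
  35  29  26  19  25  25  24  27  22  82 125 124 117 115 115 115 114 114]
t 15.88 pos [ 0.3528 -0.0416  0.1294] F [-0.4 -0.4  0.1] w 60.1 grip 0.0
toolY yaw 94.1 tilt z [ 0.001 -0.    -1.   ]
twist [-0.     0.001 -0.004] offset(final frame) [-1.696  1.524  0.529] offset(current) [-1.685  1.536  0.532]
t blade 147 ((0.5260998010635376, -0.02820361591875553), (0.08662532269954681, 0.015030167065560818), 4.584253787994385)
t blade 107 ((0.40055277943611145, 0.00919852964580059), (0.02687644027173519, 0.0620606355369091), 85.35618591308594)
t blade 405 ((0.39491376280784607, -0.045313842594623566), (0.06935115903615952, 0.054616011679172516), 89.86792755126953)
s blade 174 ((0.5228418111801147, -0.02855994738638401), (0.08911843597888947, 0.017097648233175278), 6.4954304695129395)
s handle 67 ((0.42724117636680603, -0.03870281204581261), (0.04752089083194733, 0.02050226740539074), 6.419867038726807)
```

View pics/both.png

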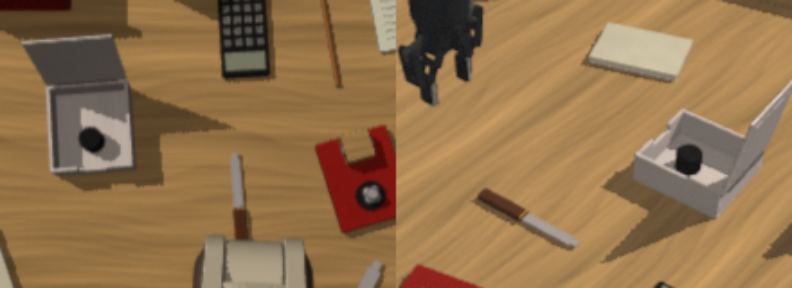

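That was my last picture. The opener lies flat at about (0.44,-0.035), the lid stands open, and the cap is in the box at about (0.589,0.2055). I'll go over the cap.

```bash
python3 -m pendant '[{"offset":[-0.25,0.22,0],"twist":[0,0,-0.004]},{"offset":[-0.29,0.26,0],"twist":[0,0,0]},{"offset":[-0.29,0.26,0],"twist":[0,0,0]},{"offset":[-0.29,0.26,0],"twist":[0,0,0]},{"offset":[-0.29,0.26,0],"twist":[0,0,0]},{"offset":[-0.28,0.26,0.1],"twist":[0,0,0]},{"offset":[0,0,0.3],"twist":[0,0,0]},{"offset":[0,0,0.2],"twist":[0,0,0]},{"offset":[0,0,0],"twist":[0,0,0]}]' 60|sed -n '1,5p';python3 -c "
from h import *
go([.589,.2055,-.028],94.5)"
```

```text
time: 17.0
eef_pos: [0.5854, 0.205, 0.0352]
ee_rot: [-0.039, 0.999, -0.001, -0.003]
contact_force: [-0.5, -0.9, -0.2]
gripper_width: 0.707
t 17.0 pos [0.5854 0.205  0.0352] F [-0.5 -0.9 -0.2] w 60.3 grip 0.0
toolY yaw 94.5 tilt z [-0.006 -0.002 -1.   ]
twist [-0.001 -0.004  0.   ] offset(final frame) [-0.024  0.002  0.421] offset(current) [-0.027  0.002  0.421]
```

```bash
python3 -m pendant '[{"offset":[-0.01,0,0.15],"twist":[0,0,0]},{"offset":[0,0,0.15],"twist":[0,0,0]},{"offset":[0,0,0.08],"twist":[0,0,0]},{"offset":[0,0,0.03],"twist":[0,0,0]},{"offset":[0,0,0],"twist":[0,0,0]}]'|sed -n '1,5p';python3 -m pendant '[{"offset":[0,0,0],"twist":[0,0,0]},{"offset":[0,0,0],"twist":[0,0,0]},{"offset":[0,0,0],"twist":[0,0,0]},{"offset":[0,0,0],"twist":[0,0,0]}]' 0|sed -n '1,6p'
```

```text
time: 17.62
eef_pos: [0.5896, 0.2057, -0.0219]
ee_rot: [-0.039, 0.999, 0.0, 0.0]
contact_force: [0.7, -0.1, 1.1]
gripper_width: 0.703
time: 18.12
eef_pos: [0.5902, 0.2059, -0.0211]
ee_rot: [-0.039, 0.999, 0.0, 0.001]
contact_force: [-0.2, -0.0, 7.0]
gripper_width: 0.434
grip_force: 60.6
```

The cap is gripped (37 mm, 60 N). I'll lift it out.

```bash
python3 -m pendant '[{"offset":[0,0,-0.15],"twist":[0,0,0]},{"offset":[0,0,-0.3],"twist":[0,0,0]},{"offset":[0,0,-0.35],"twist":[0,0,0]},{"offset":[0.05,0,-0.15],"twist":[0,0,0]},{"offset":[0,0,0],"twist":[0,0,0]},{"offset":[0,0,0],"twist":[0,0,0]}]'|sed -n '1,6p';python3 - <<'E'
from h import *
np.set_printoptions(precision=4,suppress=True)
s=grab("scene","11");p=[.5835,.2055]
go([.498,-.242,.075],94.5)
hsv=cv2.cvtColor(s["pixels"],cv2.COLOR_RGB2HSV).astype(int)
print("box floor cap px V",hsv[176:182,360:365,2].mean())
E
```

```text
time: 18.88
eef_pos: [0.5809, 0.2045, 0.1191]
ee_rot: [-0.039, 0.999, -0.0, -0.001]
contact_force: [0.1, -0.3, -0.7]
gripper_width: 0.438
grip_force: 60.1
t 18.93 pos [0.5807 0.2044 0.1186] F [ 1.   0.2 -0.1] w 37.5 grip 60.1
toolY yaw 94.5 tilt z [-0.002 -0.001 -1.   ]
twist [-0.    -0.001 -0.   ] offset(final frame) [ 0.783 -2.924  0.29 ] offset(current) [ 0.781 -2.924  0.294]
box floor cap px V 188.0
```

The box is now empty and the cap is in hand. I'll go over the stud.

```bash
python3 -m pendant '[{"offset":[0.09,-0.25,0],"twist":[0,0,0]},{"offset":[0.1,-0.38,0],"twist":[0,0,0]},{"offset":[0.1,-0.39,0],"twist":[0,0,0]},{"offset":[0.1,-0.39,0],"twist":[0,0,0]},{"offset":[0.1,-0.39,0],"twist":[0,0,0]},{"offset":[0.1,-0.39,0],"twist":[0,0,0]},{"offset":[0.1,-0.38,0.1],"twist":[0,0,0]},{"offset":[0.09,-0.35,0.2],"twist":[0,0,0]},{"offset":[0,0,0.1],"twist":[0,0,0]},{"offset":[0,0,0],"twist":[0,0,0]}]'|sed -n '1,5p';python3 - <<'E'
from h import *
np.set_printoptions(precision=4,suppress=True)
go([.498,-.242,.03],94.5)
s=grab("scene","12");t=grab("top","12")
from workcell import bot
e=bot.observe()["eef_pos"]; r=e[2]+.0251
print("expected cap rim/top px scene",proj(s,[e[0],e[1],r]),proj(s,[e[0],e[1],r+.03]),"seat px",proj(s,[.498,-.242,.022]),"studtop",proj(s,[.498,-.242,.044]))
u,v=proj(s,[e[0],e[1],r+.012]).round().astype(int)
V=s["pixels"].max(2)
for row in range(v-6,v+22,2): print(row,V[row,u-14:u+16].tolist())
E
```

```text
time: 20.18
eef_pos: [0.4972, -0.2396, 0.0575]
ee_rot: [-0.039, 0.999, 0.001, -0.002]
contact_force: [-0.0, 1.3, -1.0]
gripper_width: 0.441
t 20.18 pos [ 0.4972 -0.2396  0.0575] F [-0.   1.3 -1. ] w 37.7 grip 60.2
toolY yaw 94.4 tilt z [-0.005  0.003 -1.   ]
twist [ 0.002 -0.003 -0.001] offset(final frame) [-0.004 -0.016  0.183] offset(current) [-0.005 -0.017  0.183]
expected cap rim/top px scene [214.4408 240.0507] [213.1326 230.9088] seat px [215.5657 258.5525] studtop [214.6609 252.3703]
230 [30, 29, 31, 32, 32, 36, 40, 37, 37, 31, 26, 25, 23, 30, 33, 31, 32, 28, 33, 35, 36, 29, 64, 109, 147, 169, 178, 178, 176, 170]
232 [37, 35, 31, 29, 30, 36, 39, 43, 39, 36, 34, 35, 34, 34, 34, 33, 34, 33, 32, 35, 38, 33, 43, 120, 161, 173, 172, 169, 172, 174]
234 [40, 38, 35, 31, 30, 38, 38, 59, 94, 72, 34, 32, 35, 34, 34, 35, 33, 33, 33, 39, 35, 56, 151, 175, 170, 169, 174, 176, 177, 175]
236 [38, 40, 35, 31, 29, 29, 60, 95, 115, 87, 44, 30, 34, 35, 32, 35, 34, 36, 31, 32, 27, 41, 142, 172, 174, 176, 177, 176, 176, 173]
238 [42, 33, 32, 31, 34, 30, 53, 88, 115, 98, 53, 30, 32, 33, 27, 25, 26,
[... 679 characters left out ...]
, 147, 147, 147, 148, 147, 147, 144, 144, 146, 145, 143, 144, 146, 145, 145, 148, 146, 147, 145]
250 [129, 127, 144, 151, 150, 150, 150, 148, 148, 148, 150, 140, 148, 159, 162, 163, 156, 135, 127, 130, 139, 146, 147, 146, 146, 146, 144, 146, 148, 145]
252 [133, 148, 151, 150, 151, 152, 150, 148, 128, 104, 94, 141, 166, 169, 168, 166, 167, 172, 144, 147, 107, 72, 104, 137, 147, 147, 148, 147, 149, 151]
254 [149, 149, 149, 149, 149, 148, 124, 79, 50, 68, 85, 104, 134, 152, 159, 160, 161, 161, 150, 175, 170, 104, 34, 51, 101, 138, 147, 148, 150, 150]
256 [149, 148, 148, 149, 128, 81, 37, 22, 76, 103, 104, 101, 106, 115, 122, 128, 129, 144, 150, 149, 133, 82, 34, 33, 36, 109, 141, 149, 149, 149]
```

```bash
python3 - <<'E'
from h import *
np.set_printoptions(precision=4,suppress=True)
s=load("scene12");t=load("top0")
a=np.linspace(0,2*np.pi,361)
def circ(c,x,y,z,r): return np.array([proj(c,[x+r*np.cos(q),y+r*np.sin(q),z]) for q in a])
e=[.4972,-.2396];r=.0575+.0251
for n,(x,y,z,R) in dict(rim=(*e,r,.0195),top=(*e,r+.03,.0195),washer=(.498,-.242,.022,.024),studtop=(.498,-.242,.039,.011)).items():
    for cn,c in(("s",s),("t",t)):
        k=circ(c,x,y,z,R);print(n,cn,"cols",k[:,0].min().round(1),k[:,0].max().round(1),"rows",k[:,1].min().round(1),k[:,1].max().round(1))
V=s["pixels"].max(2).astype(int)
for row in(256,258,260,262,264): print(row,V[row,198:232].tolist())
print("cap rows at col 211..219, 240..250");print(V[240:250,209:224])
Vt=t["pixels"].max(2)
for row in range(199,218,3): print("t",row,Vt[row,343:370].tolist())
E
```

```text
rim s cols 204.7 222.4 rows 233.8 247.0
rim t cols 351.2 365.5 rows 198.6 212.8
top s cols 203.2 221.2 rows 224.6 237.9
top t cols 353.1 367.8 rows 197.0 211.5
washer s cols 205.0 226.1 rows 250.5 266.8
washer t cols 346.9 363.6 rows 199.9 216.5
studtop s cols 210.0 219.7 rows 250.1 257.6
studtop t cols 352.5 360.2 rows 203.6 211.3
256 [148, 150, 149, 148, 148, 149, 128, 81, 37, 22, 76, 103, 104, 101, 106, 115, 122, 128, 129, 144, 150, 149, 133, 82, 34, 33, 36, 109, 141, 149, 149, 149, 150, 151]
258 [149, 149, 149, 146, 147, 147, 105, 42, 24, 24, 62, 94, 108, 108, 103, 108, 127, 154, 170, 173, 156, 119, 69, 32, 33, 33, 34, 77, 131, 147, 149, 149, 150, 151]
260 [149, 149, 148, 147, 128, 100, 70, 37, 27, 25, 27, 36, 59, 85, 89, 96, 104, 112, 119, 117, 104, 69, 37, 31, 32, 33, 36, 93, 138, 149, 148, 150, 150, 150]
262 [152, 149, 149, 115, 90, 88, 86, 56, 24, 23, 24, 25, 26, 28, 49, 55, 59, 60, 48, 48, 40, 37, 32, 31, 34, 30, 64, 130, 152, 149, 149, 147, 147, 147]
264 [151, 149, 139, 108, 89, 89, 89, 84, 61, 34, 27, 29, 25, 31, 30, 28, 31, 33, 31, 35, 33, 34, 33, 34, 65, 111, 142, 150, 1
[... 918 characters left out ...]
 54, 83, 112, 121, 121, 123, 123, 123, 123, 124]
t 205 [122, 121, 121, 120, 111, 62, 27, 25, 59, 125, 141, 119, 123, 127, 125, 113, 87, 46, 20, 25, 51, 95, 119, 121, 123, 122, 123]
t 208 [119, 120, 120, 114, 79, 31, 20, 22, 41, 84, 104, 120, 134, 137, 138, 135, 117, 69, 42, 18, 26, 65, 115, 120, 121, 123, 123]
t 211 [119, 118, 119, 119, 110, 62, 26, 20, 24, 47, 95, 109, 97, 80, 75, 57, 54, 46, 24, 15, 36, 67, 78, 96, 119, 123, 123]
t 214 [118, 118, 119, 119, 119, 116, 99, 55, 28, 21, 21, 21, 20, 19, 13, 14, 15, 22, 45, 67, 73, 77, 85, 109, 121, 123, 123]
t 217 [121, 120, 119, 119, 120, 121, 121, 121, 119, 115, 103, 101, 100, 98, 81, 101, 106, 110, 118, 120, 119, 121, 122, 124, 124, 123, 123]
```

Against the predicted outlines in the scene view, the cap rim is shifted by -0.9 px and the washer by -0.7 px. So the cap is within about 1 mm of the stud's axis once I add the small y correction. I'll go down.

```bash
python3 -m pendant '[{"offset":[-0.004,-0.016,0.1],"twist":[0,0,0]},{"offset":[0,0,0.1],"twist":[0,0,0]},{"offset":[0,0,0.02],"twist":[0,0,0]},{"offset":[0,0,0],"twist":[0,0,0]}]'|sed -n '1,4p'; python3 -m pendant '[{"offset":[0,0,0.03],"twist":[0,0,0]},{"offset":[0,0,0.02],"twist":[0,0,0]},{"offset":[0,0,0],"twist":[0,0,0]}]'|sed -n '1,4p';python3 -c "
from h import *
go([.498,-.242,-.003],94.5)"
```

```text
time: 20.78
eef_pos: [0.4996, -0.2429, 0.0266]
ee_rot: [-0.039, 0.999, 0.0, -0.0]
contact_force: [0.1, -0.1, 0.2]
time: 21.15
eef_pos: [0.4998, -0.2432, 0.0194]
ee_rot: [-0.039, 0.999, 0.0, -0.0]
contact_force: [-0.0, 0.7, -0.5]
t 21.15 pos [ 0.4998 -0.2432  0.0194] F [-0.   0.7 -0.5] w 37.5 grip 60.2
toolY yaw 94.5 tilt z [-0.  0. -1.]
twist [ 0. -0. -0.] offset(final frame) [0.011 0.009 0.149] offset(current) [0.011 0.009 0.149]
```

```bash
python3 -m pendant '[{"offset":[0.01,0.007,0.01],"twist":[0,0,0]},{"offset":[0,0,0.02],"twist":[0,0,0]},{"offset":[0,0,0],"twist":[0,0,0]}]'|sed -n '1,4p'; python3 -m pendant '[{"offset":[0,0,0.02],"twist":[0,0,0]},{"offset":[0,0,0],"twist":[0,0,0]}]'|sed -n '1,4p';  python3 -m pendant '[{"offset":[0,0,0.015],"twist":[0,0,0]},{"offset":[0,0,0],"twist":[0,0,0]}]'|sed -n '1,4p'
```

```text
time: 21.52
eef_pos: [0.4981, -0.2422, 0.0148]
ee_rot: [-0.039, 0.999, 0.0, -0.0]
contact_force: [0.4, -0.3, 1.1]
time: 21.78
eef_pos: [0.4983, -0.2425, 0.0119]
ee_rot: [-0.039, 0.999, -0.0, -0.0]
contact_force: [-0.2, -0.8, -0.6]
time: 22.02
eef_pos: [0.4982, -0.2429, 0.0104]
ee_rot: [-0.039, 0.999, -0.0, -0.0]
contact_force: [-2.8, -0.6, 5.1]
```

Contact came where the balls were predicted. I'll push on in small steps.

```bash
for i in 1 2 3; do python3 -m pendant '[{"offset":[0,0,0.015],"twist":[0,0,0]},{"offset":[0,0,0],"twist":[0,0,0]}]'|sed -n '1,2p;4,5p';done
```

```text
time: 22.28
eef_pos: [0.4987, -0.2431, 0.0086]
contact_force: [-2.0, -0.4, 8.3]
gripper_width: 0.439
time: 22.52
eef_pos: [0.4985, -0.2431, 0.006]
contact_force: [-1.6, -1.6, 5.1]
gripper_width: 0.438
time: 22.78
eef_pos: [0.4982, -0.2429, 0.0032]
contact_force: [-1.2, -2.2, 3.8]
gripper_width: 0.434
```

The force peaked at about 8 N and is now dropping, so the balls are being passed. I'll go on to the washer.

```bash
for i in 1 2 3; do python3 -m pendant '[{"offset":[0,0,0.015],"twist":[0,0,0]},{"offset":[0,0,0],"twist":[0,0,0]}]'|sed -n '1,2p;4,5p';done
```

```text
time: 23.02
eef_pos: [0.498, -0.2426, 0.0003]
contact_force: [0.3, -2.7, -4.0]
gripper_width: 0.438
time: 23.28
eef_pos: [0.4975, -0.2425, -0.0024]
contact_force: [0.2, -3.5, -7.0]
gripper_width: 0.436
time: 23.52
eef_pos: [0.4977, -0.2424, -0.0031]
contact_force: [-4.8, -0.7, 5.5]
gripper_width: 0.437
```

It clicked: the cap was drawn down with -7 N, then landed at z = -0.0031 as predicted. I'll press firmly now.

```bash
python3 -m pendant '[{"offset":[0,0,0.012],"twist":[0,0,0]},{"offset":[0,0,0],"twist":[0,0,0]},{"offset":[0,0,0],"twist":[0,0,0]}]'; python3 -c "
from h import *
go([.498,-.242,-.003],94.5)"
```

```text
time: 23.9
eef_pos: [0.4977, -0.2424, -0.0032]
ee_rot: [-0.039, 0.999, 0.0, -0.001]
contact_force: [-9.3, 1.1, 21.6]
gripper_width: 0.434
grip_force: 63.8
t 23.9 pos [ 0.4977 -0.2424 -0.0032] F [-9.3  1.1 21.6] w 37.1 grip 63.8
toolY yaw 94.5 tilt z [-0.001  0.    -1.   ]
twist [ 0.    -0.001 -0.   ] offset(final frame) [-0.002  0.003 -0.001] offset(current) [-0.002  0.003 -0.001]
```

```bash
python3 -m pendant '[{"offset":[0.005,0,-0.003],"twist":[0,0,0]},{"offset":[0,0,0],"twist":[0,0,0]},{"offset":[0,0,0],"twist":[0,0,0]},{"offset":[0,0,0],"twist":[0,0,0]}]'; python3 - <<'E'
from h import *
np.set_printoptions(precision=4,suppress=True)
s=grab("scene","13")
go([.498,-.242,-.003],94.5)
for n,(x0,x1,y0,y1) in dict(lid=(370,440,120,215),opener=(240,320,180,235)).items():
    hsv=cv2.cvtColor(s["pixels"],cv2.COLOR_RGB2HSV).astype(int)[y0:y1,x0:x1]
    for p,st in blobs((hsv[...,1]<60)&(hsv[...,2]>(120 if n=="lid" else 90)),80):
        p=p+np.array([x0,y0]);q=p[p[:,1].argmin()];print(n,len(p),"topmost",q)
        if n=="opener":
            w=np.array([onz(s,z,.0075)[:2] for z in p],np.float32);print(cv2.minAreaRect(w))
E
```

```text
time: 24.4
eef_pos: [0.4978, -0.2424, -0.0032]
ee_rot: [-0.039, 0.999, 0.0, 0.0]
contact_force: [-6.1, 0.2, 16.6]
gripper_width: 0.433
grip_force: 63.1
t 24.45 pos [ 0.4977 -0.2424 -0.0032] F [-6.8 -0.3 16. ] w 37.2 grip 63.1
toolY yaw 94.5 tilt z [ 0.  0. -1.]
twist [-0.  0. -0.] offset(final frame) [-0.002  0.003 -0.001] offset(current) [-0.002  0.003 -0.001]
lid 1119 topmost [422. 132.]
opener 175 topmost [272. 209.]
((0.5237669348716736, -0.028454620391130447), (0.09098059684038162, 0.017097648233175278), 6.4954304695129395)
```

The push is steady at 16 N, the cap is home and the tool vertical. The lid is still open at about 1.7 rad and the opener lies flat and untouched, so I'm handing in.

```bash
python3 -c "
from workcell import bot
print(bot.hand_in())"
```

```text
the job is handed in; nothing more can be done
None
```

The job is handed in, with no verdict reported back: the blade levered the lid open (about 1.7 rad), the opener is flat on the desk, and the cap clicked home on its washer, still gripped and pressed at about 16 N.

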